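# Set the bench lamp's slide dimmer to its preset

## Task

Bring the bench lamp up to its preset: slide the fader with the orange cap along its track until it stands level with the yellow pointer beside that track, then let go of it. Leave the other dimmer's fader (blue cap) and the yellow pointer where they are.

Things in the scene. Friction and masses are not known exactly. Their poses are not given: they have to be found in the camera images.
- orange_dimmer: Dimmer with the orange cap: flat black box with grey face, 200 x 74 x 24 mm, fixed. Origin: centre of its underside, on the bench. x runs along the track away from the robot (up to 20 degrees off straight ahead), y left across it, z up. Track on its middle line, 140 mm travel. Two dimmers stand side by side; which is left varies.
- orange_cap_top (a point): Centre of the orange fader cap's top face, 66 mm above the bench. Upright block, 22 mm along the track, 26 mm across, 38 mm tall, underside 28 mm above the bench, white centre line. Axes as the dimmer's. Slides with about 2 N, stays where left; starts in the near third of the track and must go away from the robot (+x) 30 to 125 mm; the track ends 15 mm or more past the pointer.
- orange_pointer_tip (a point): Tip of the yellow preset pointer on the orange-capped dimmer, 18 mm left of the track's middle line, 29 mm above the bench. Slab 12 mm along the track, 18 mm across with a pointed nose, 5 mm tall, to the left of its tip; stiff (20 N). Axes as the dimmer's. The cap's centre must come to the same x along the track as this tip.
- blue_cap_top (a point): Centre of the blue fader cap's top face, 66 mm above the bench, on the other dimmer, which is otherwise alike and has a yellow pointer of its own. Not to be moved.

How it is judged:
At the end, for the whole second after the job is handed in: The orange cap's centre is within 10 mm, along the track, of the yellow pointer's tip (x of orange_cap_top in the frame of orange_pointer_tip between -0.01 and 0.01 m); the robot touches nothing.
It fails at once if the blue fader is moved more than 8 mm (distance of blue_cap_top from where it was at the start of the episode above 0.008 m).
It fails at once if the yellow pointer is moved more than 5 mm (distance of orange_pointer_tip from where it was at the start of the episode above 0.005 m).
It also fails if it takes over 32 s, if anything falls off the work surface, if the arm or the gripper's body presses on something with over 40 N, if the wrist force passes 120 N, or if a joint passes its speed limit or range.

## Robot

A 7-joint arm with a two-finger parallel gripper is mounted at the origin on a cart in front of the work surface, level with it; the furniture and walls round the work are solid. World frame = base frame: x ahead of the robot, y to its left, z up, the work surface at z = 0. Lengths are in m, angles in rad, forces in N, time in s.
With the tool pointing down it reaches from about 0.4 to 0.85 m from the base axis. Payload 4.5 kg.
Tool frame: the origin (TCP) lies on the centre line of the jaws, within the pads' length; the fingertips stand 11 mm ahead of it and the grasp point (between the pads) lies 8 mm behind it; z points along the fingers, y is the line along which they close (so a half turn about z gives the same grasp; the last joint's range is limited). The gripper opens to 88 mm and grips with 3 to 60 N. Pads are 18 mm wide; open, the fingers measure 123 mm over their backs; the gripper's body (75 mm by 187 mm) begins 45 mm behind the grasp point.
Start: joints at [1.225, 0.689, -0.195, 1.565, 0.157, 0.902, -0.215], TCP at [0.232, -0.58, 0.25] pointing down, gripper open.
Joint ranges: [-3.01, 3.01], [-0.46, 2.08], [-1.47, 1.51], [0.13, 2.56], [-1, 4.14], [0.04, 2.09], [-2.66, 2.66]. Speed limits (rad/s): [2.57, 2.57, 3.14, 3.14, 3.14, 3.14, 3.14].

## Interface

Orientations are given as a unit quaternion [x, y, z, w].
In Python, from plant import * gives the robot as it stands. The module is installed in compiled form; this text tells all that it offers.
- The arm moves only by the tool send_rows, never from a script. Its argument "motion" is a list of rows, each an object of numbers: "x", "y", "z": the shift along the tool's x, y, z in cm; "rx", "ry", "rz": the turn, a rotation vector about the tool's x, y, z in rad; "jaw": the finger opening in cm, from 0 to 8.81. In form: [{"x": .., "y": .., "z": .., "rx": .., "ry": .., "rz": .., "jaw": ..}, ...]. A call has exactly 5 rows; each row shifts and turns the commanded pose from where the row before left it, along the tool's axes as they then stand; what a row does not reach is not made up. A row lasts 1/10 s, in which the tool goes at most 50 mm and 8.59 degrees, less where a joint would pass 70% of its speed; a pose out of reach is approached as far as the arm can. A call is refused whole if a number of a shift passes 5 or a number of a turn 0.15, either way. A call with a gripper value outside its range is refused whole. The fingers move at their own pace and stop on an object; "grip_force" is the grip in N (left out, the last holds). Time passes only in rows, so rows that do not move let the fingers close, or fill a call up. It gives the time, the measured TCP pose, the force, the opening and the grip force at its end, in the units of the state.
- get_state(): the state, without advancing time (a new reading comes with each control period).
- snapshot(name): name is "side" or "top"; returns a dict with "img" (400x640x3 uint8, red, green, blue), "vertical_fov" (degrees; the focal length in pixels is half the picture's height over the tangent of half this angle, whatever the lens; pixels are square), "cx", "cy" (the principal point, pixels), "D" ([k1, k2, p1, p2, k3] as OpenCV has them; the pictures are not rectified), "extrinsics" (4x4, takes a point from camera to world coordinates). Camera axes: x right, y up, looking along -z (the intrinsics and any distortion apply to the point x, -y, -z); pixel columns grow to the right and rows downward; lengths in m; the calibration is good to about 2 mm. A picture is of the moment at which its call begins. There is no depth.
- finish_job(): hands the job in; it is judged then, once.
The state is a dict: "clock": time; "q": joint angles; "qd": joint speeds; "joint_torque": joint torques, N m; "tool_pos": TCP position; "eef_rot": TCP orientation; "contact_force": force on the tool from outside, world axes, zero at the start; "moment": the same for the moment, N m; "opening": opening from 0.0 (shut) to 1.0 (fully open); "finger_force": force on a finger pad.
Only numpy, scipy, OpenCV 4.12 (cv2) and the standard library are available. Lean on these libraries where they do the work, as an engineer would, in place of code of your own. Each camera call takes 0.05 s, during which the arm holds its last target. There are 200 camera calls.

## Working session

There is one attempt and no reset: what is moved stays moved. The work goes in short steps, Python scripts to look and compute and a tool call to move; the robot and the scene stay as the last step left them, time stands still between calls to the robot, and variables do not carry over. Pictures are saved under pics/ and viewed, at most 10 in all, crops included, and the job is handed in when it is done.

Besides the shell and the picture viewer there is one more tool, called after "Call:" as name(argument=value, ...) on one line, values as JSON. send_rows: Moves the arm, as the interface text tells. Its arguments: {"type":"object","properties":{"motion":{"type":"array"},"grip_force":{"type":"number"}},"required":["motion"]}

```bash
mkdir -p pics; cat > h.py <<'E'
from plant import *
import numpy as np, cv2
def snap(n,f=None):
    s=snapshot(n)
    if f: cv2.imwrite(f,s["img"][:,:,::-1])
    return s
def K(s):
    f=200/np.tan(np.radians(s["vertical_fov"])/2)
    return np.array([[f,0,s["cx"]],[0,f,s["cy"]],[0,0,1.]])
def ray(s,uv):
    p=cv2.undistortPoints(np.array([[uv]],float),K(s),np.array(s["D"],float)).ravel()
    E=np.array(s["extrinsics"]); return E[:3,3],E[:3,:3]@np.array([p[0],-p[1],-1])
def onz(s,uv,z):
    o,d=ray(s,uv); return o+d*(z-o[2])/d[2]
def proj(s,P):
    E=np.array(s["extrinsics"]); c=(np.atleast_2d(P)-E[:3,3])@E[:3,:3]*[1,-1,-1]
    return cv2.projectPoints(c.astype(float),np.zeros(3),np.zeros(3),K(s),np.array(s["D"],float))[0].reshape(-1,2)
def blobs(s,lo,hi,amin=15):
    h=cv2.cvtColor(s["img"],cv2.COLOR_RGB2HSV); m=cv2.inRange(h,np.array(lo),np.array(hi))
    n,l,st,c=cv2.connectedComponentsWithStats(m)
    return [(c[i].round(1).tolist(),st[i].tolist()) for i in range(1,n) if st[i,4]>=amin],l
E
python3 - <<'E'
from h import *
st=get_state();print(st["tool_pos"],st["eef_rot"],st["clock"])
for n in("top","side"):
    s=snap(n,f"pics/{n}0.png");print(n,s["vertical_fov"],s["cx"],s["cy"],s["D"],np.round(s["extrinsics"],3).tolist())
    for c,lo,hi in(("orange",(5,120,80),(18,255,255)),("yellow",(22,120,80),(35,255,255)),("blue",(95,120,60),(130,255,255))):
        print(c,blobs(s,lo,hi)[0])
E
```

```text
[ 0.23143634 -0.57991624  0.24892004] [ 9.82014337e-01  1.88804160e-01 -2.30361479e-04 -8.82609154e-04] 0.0
top 57.704741130456256 320.1893187345212 190.06373044159915 [0.02599909 0.         0.         0.         0.        ] [[-0.006, 0.996, -0.094, 0.409], [-1.0, -0.007, -0.009, -0.004], [-0.009, 0.094, 0.996, 0.901], [0.0, 0.0, 0.0, 1.0]]
orange [([273.6, 162.3], [0, 2, 498, 244, 50454]), ([251.0, 58.3], [245, 57, 12, 3, 22]), ([242.9, 70.3], [236, 67, 13, 5, 23]), ([247.6, 75.6], [243, 75, 10, 2, 16]), ([278.0, 75.0], [268, 74, 20, 3, 27]), ([27.9, 191.1], [12, 190, 28, 4, 82]), ([490.5, 196.5], [481, 194, 15, 8, 42]), ([383.6, 203.6], [379, 198, 13, 12, 44])]
yellow [([188.0, 93.3], [172, 75, 31, 32, 350]), ([359.9, 99.5], [354, 97, 13, 5, 15]), ([188.5, 109.2], [180, 106, 17, 6, 37]), ([371.5, 161.1], [368, 159, 8, 5, 34]), ([267.0, 185.6], [264, 183, 7, 6, 34]), ([386.3, 201.5], [382, 201, 10, 2, 19]), ([386.0, 205.0], [382, 204, 9, 3, 25])]
blue [([442.5, 51.3], [391, 0, 105, 108, 10390]), ([305.1, 109.6], [291, 99, 35, 19, 356]), ([287.0, 211.3], [282, 209, 11, 6, 36]), ([288.9, 217.3], [284, 215, 11, 6, 42]), ([490.3, 224.4], [479, 221, 22, 7, 68])]
side 54.13319070805553 314.9648216687645 199.10921266698645 [-0.09748871  0.          0.          0.          0.        ] [[-1.0, 0.009, 0.008, 0.497], [0.003, -0.503, 0.864, 0.747], [0.012, 0.864, 0.503, 0.496], [0.0, 0.0, 0.0, 1.0]]
orange [([380.6, 3.6], [377, 0, 9, 9, 68]), ([393.9, 101.1], [392, 98, 6, 9, 18]), ([343.7, 270.2], [258, 128, 149, 272, 10952]), ([336.6, 335.4], [335, 331, 4, 9, 28])]
yellow []
blue [([357.8, 43.1], [348, 34, 17, 18, 220]), ([201.3, 115.2], [140, 102, 116, 27, 2589]), ([347.7, 224.0], [345, 215, 5, 19, 49]), ([340.7, 225.3], [338, 216, 7, 20, 111])]
```

View pics/top0.png

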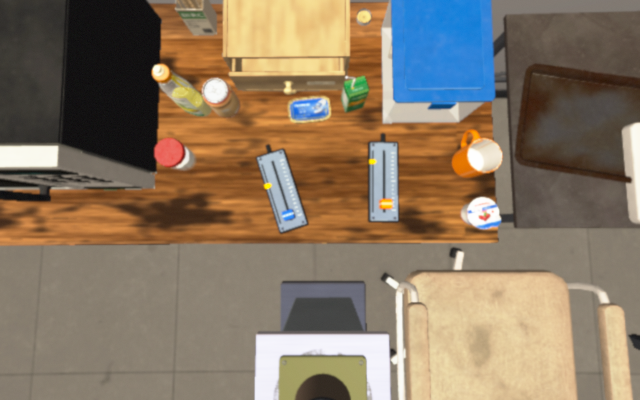

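View pics/side0.png

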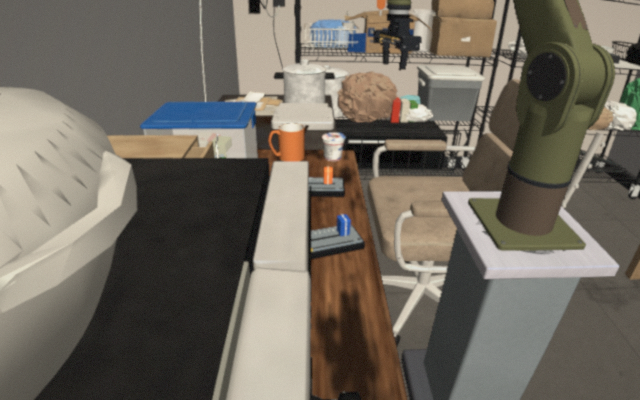

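The top view shows the orange-capped dimmer on the right, with its cap near (386,203) and pointer near (371,161). The blue-capped dimmer is on the left, with its cap near (288,214). The side view shows both caps: orange at (328,175) and blue at (344,224). The arm is out of the way.

```bash
cat > m.py <<'E'
from h import *
def meas(s):
    h=cv2.cvtColor(s["img"],cv2.COLOR_RGB2HSV)
    roi=np.zeros(h.shape[:2],np.uint8); roi[135:228,362:405]=255
    o=cv2.inRange(h,np.array((3,120,80)),np.array((20,255,255)))&roi; o[:, :372]=0; o[:,397:]=0
    y=cv2.inRange(h,np.array((21,120,120)),np.array((36,255,255)))&roi; y[:,382:]=0
    g=cv2.inRange(h,np.array((95,15,60)),np.array((130,120,255)))&roi
    return o,y,g
E
python3 - <<'E'
from m import *
s=snap("top"); o,y,g=meas(s)
u=np.argwhere(g)[:,::-1].astype(np.float32)
P=np.array([onz(s,p,.024)[:2] for p in u],np.float32)
r=cv2.minAreaRect(P);print("box",r)
print("corners",cv2.boxPoints(r).round(3).tolist())
v=np.argwhere(y)[:,::-1];print("yel",v.min(0),v.max(0),v.mean(0),onz(s,v.mean(0),.0315))
im=s["img"][135:230,350:500,::-1];cv2.imwrite("pics/crop.png",cv2.resize(im,None,fx=5,fy=5,interpolation=cv2.INTER_CUBIC))
d=snap("side");cs=cv2.resize(d["img"][150:210,260:380,::-1],None,fx=6,fy=6,interpolation=cv2.INTER_CUBIC);cv2.imwrite("pics/crops.png",cs)
E
```

```text
box ((0.5136747360229492, -0.14895226061344147), (0.06886938214302063, 0.19524502754211426), 89.6118392944336)
corners [[0.41600000858306885, -0.18299999833106995], [0.6110000014305115, -0.18400000035762787], [0.6119999885559082, -0.11500000208616257], [0.41600000858306885, -0.11400000005960464]]
yel [368 159] [375 164] [371.28947368 161.26315789] [ 0.5600134 -0.1204129  0.0315   ]
```

View pics/crop.png

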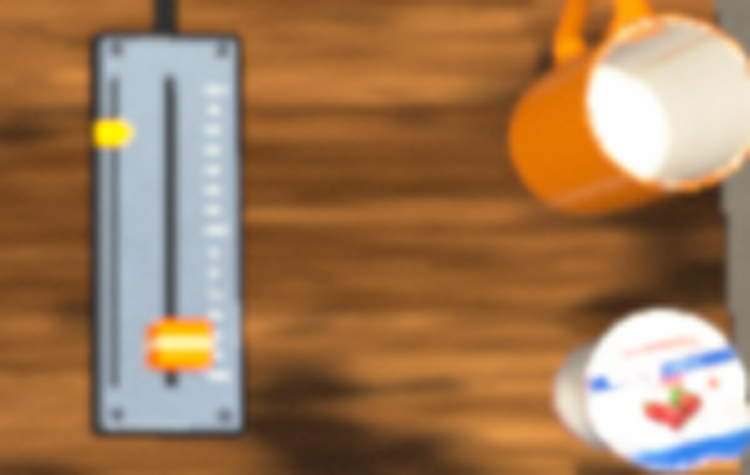

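View pics/crops.png

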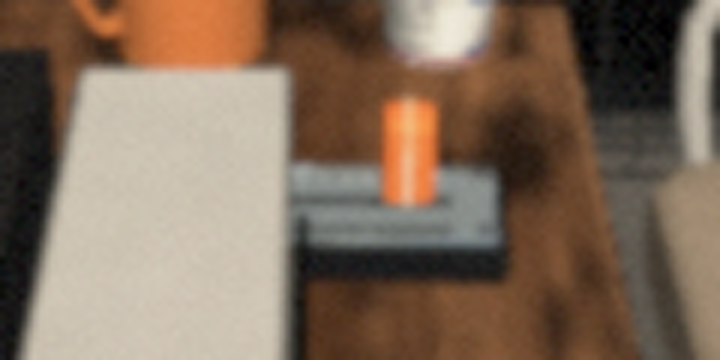

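The top crop shows the orange cap's white line near pixel (385.7,203.7) and the pointer centroid near (371.3,161.3). The dimmer's yaw is about 0. The side crop shows the cap's mid-height line near (328.3,175). Now I'll start moving.

```bash
cat >> h.py <<'E'
from scipy.spatial.transform import Rotation as R
def delta(t,yaw_y=0.):
    st=get_state(); r=R.from_quat(st["eef_rot"]); 
    c,s_=np.cos(yaw_y),np.sin(yaw_y)
    T=R.from_matrix(np.array([[s_,c,0],[-c,s_,0],[0,0,-1.]]).copy())
    print("t",st["clock"],"pos",np.round(st["tool_pos"],4),"F",np.round(st["contact_force"],1),"open",round(st["opening"],3),"| shift cm",np.round(r.inv().apply(np.array(t)-st["tool_pos"])*100,2),"turn",np.round((r.inv()*T).as_rotvec(),3))
E
python3 - <<'E'
from h import *
s=snap("top");print(onz(s,(385.7,203.7),.066)); s=snap("side");print("side proj",proj(s,[[.457,-.15,.047],[.445,-.15,.047]]))
delta([.457,-.149,.25])
M=np.array([[0,1,0],[-1,0,0],[0,0,-1]]);print(np.linalg.det(M))
E
```

```text
[ 0.45519925 -0.14692047  0.066     ]
side proj [[327.62369221 174.84047437]
 [332.30722834 174.88543031]]Traceback (most recent call last):
  File "<stdin>", line 3, in <module>
  File "h.py", line 26, in delta
    T=R.from_matrix(np.array([[s_,c,0],[-c,s_,0],[0,0,-1.]]).copy())
  File "scipy/spatial/transform/_rotation.pyx", line 1143, in scipy.spatial.transform._rotation.Rotation.from_matrix
ValueError: Non-positive determinant (left-handed or null coordinate frame) in rotation matrix 0: [[ 0.  1.  0.]
 [-1.  0.  0.]
 [ 0.  0. -1.]].
```

Call:
send_rows(motion=[{"x":3.5,"y":-3,"jaw":8.8},{"x":3.5,"y":-3,"jaw":8.8},{"x":3.5,"y":-3,"jaw":8.8},{"x":3.5,"y":-3,"jaw":8.8},{"x":3.5,"y":-3,"jaw":8.8}], grip_force=15)

```text
schema error: expected keys x, y, z, rx, ry, rz, jaw
```

```bash
sed -i 's/\[\[s_,c,0\],\[-c,s_,0\]/[[-s_,c,0],[c,s_,0]/' h.py; python3 -c "
from h import *
delta([.4555,-.148,.25])"
```

```text
t 0.3 pos [ 0.2316 -0.5803  0.2495] F [ 0.6 -0.4 -0.2] open 1.0 | shift cm [ 36.82 -31.85  -0.04] turn [-0.    -0.    -1.191]
```

Call:
send_rows(motion=[{"x":3.5,"y":-3,"z":0,"rx":0,"ry":0,"rz":0,"jaw":8.8},{"x":3.5,"y":-3,"z":0,"rx":0,"ry":0,"rz":0,"jaw":8.8},{"x":3.5,"y":-3,"z":0,"rx":0,"ry":0,"rz":0,"jaw":8.8},{"x":3.5,"y":-3,"z":0,"rx":0,"ry":0,"rz":0,"jaw":8.8},{"x":3.5,"y":-3,"z":0,"rx":0,"ry":0,"rz":0,"jaw":8.8}], grip_force=15)

```text
clock: 0.8
tool_pos: [0.3393, -0.3747, 0.2499]
eef_rot: [0.982, 0.189, 0.0, 0.0]
contact_force: [1.0, -0.9, -0.7]
opening: 0.999
finger_force: 0.0
```

Call:
send_rows(motion=[{"x":3.5,"y":-3,"z":0,"rx":0,"ry":0,"rz":0,"jaw":8.8},{"x":3.5,"y":-3,"z":0,"rx":0,"ry":0,"rz":0,"jaw":8.8},{"x":3.5,"y":-3,"z":0,"rx":0,"ry":0,"rz":0,"jaw":8.8},{"x":3.5,"y":-3,"z":0,"rx":0,"ry":0,"rz":0,"jaw":8.8},{"x":1.8,"y":-1.8,"z":0,"rx":0,"ry":0,"rz":0,"jaw":8.8}])

```text
clock: 1.3
tool_pos: [0.4364, -0.1855, 0.25]
eef_rot: [0.982, 0.191, 0.001, -0.0]
contact_force: [0.2, 0.2, 0.5]
opening: 1.0
finger_force: 0.0
```

Call:
send_rows(motion=[{"x":0,"y":0,"z":0,"rx":0,"ry":0,"rz":-0.12,"jaw":8.8},{"x":0,"y":0,"z":0,"rx":0,"ry":0,"rz":-0.12,"jaw":8.8},{"x":0,"y":0,"z":0,"rx":0,"ry":0,"rz":-0.12,"jaw":8.8},{"x":0,"y":0,"z":0,"rx":0,"ry":0,"rz":-0.12,"jaw":8.8},{"x":0,"y":0,"z":0,"rx":0,"ry":0,"rz":-0.12,"jaw":8.8}])

```text
clock: 1.8
tool_pos: [0.4343, -0.1895, 0.2498]
eef_rot: [0.881, 0.473, 0.0, 0.0]
contact_force: [-0.3, -0.2, -0.6]
opening: 0.998
finger_force: 0.0
```

Call:
send_rows(motion=[{"x":0,"y":0,"z":0,"rx":0,"ry":0,"rz":-0.12,"jaw":8.8},{"x":0,"y":0,"z":0,"rx":0,"ry":0,"rz":-0.12,"jaw":8.8},{"x":0,"y":0,"z":0,"rx":0,"ry":0,"rz":-0.12,"jaw":8.8},{"x":0,"y":0,"z":0,"rx":0,"ry":0,"rz":-0.12,"jaw":8.8},{"x":0,"y":0,"z":0,"rx":0,"ry":0,"rz":-0.11,"jaw":8.8}])

```text
clock: 2.3
tool_pos: [0.4343, -0.1896, 0.2498]
eef_rot: [0.706, 0.708, 0.0, 0.0]
contact_force: [0.5, 1.0, 0.1]
opening: 1.006
finger_force: 0.0
```

```bash
python3 -c "
from h import *
delta([.4555,-.148,.05])"
```

```text
t 2.3 pos [ 0.4343 -0.1896  0.2498] F [0.5 1.  0.1] open 1.006 | shift cm [ 4.16  2.13 19.98] turn [0.    0.    0.004]
```

Call:
send_rows(motion=[{"x":2.1,"y":1.1,"z":2,"rx":0,"ry":0,"rz":0,"jaw":8.8},{"x":2.1,"y":1.0,"z":3,"rx":0,"ry":0,"rz":0,"jaw":8.8},{"x":0,"y":0,"z":3,"rx":0,"ry":0,"rz":0,"jaw":8.8},{"x":0,"y":0,"z":2,"rx":0,"ry":0,"rz":0,"jaw":8.8},{"x":0,"y":0,"z":0,"rx":0,"ry":0,"rz":0,"jaw":8.8}])

```text
clock: 2.8
tool_pos: [0.4539, -0.1471, 0.1478]
eef_rot: [0.707, 0.707, -0.001, -0.002]
contact_force: [-0.1, 0.5, 0.5]
opening: 0.999
finger_force: 0.0
```

```bash
python3 -c "
from h import *
s=snap('side','pics/s1.png');snap('top','pics/t1.png')
a=cv2.imread('pics/s1.png')[60:240,240:420];b=cv2.imread('pics/t1.png')[100:280,280:460]
cv2.imwrite('pics/c1.png',cv2.resize(np.hstack([a,b]),None,fx=2.2,fy=2.2,interpolation=2))
delta([.4555,-.148,.05])"
```

```text
t 2.9 pos [ 0.4555 -0.1476  0.15  ] F [0.1 0.4 0.1] open 0.997 | shift cm [-0.04  0.   10.  ] turn [-0.     0.    -0.001]
```

View pics/c1.png

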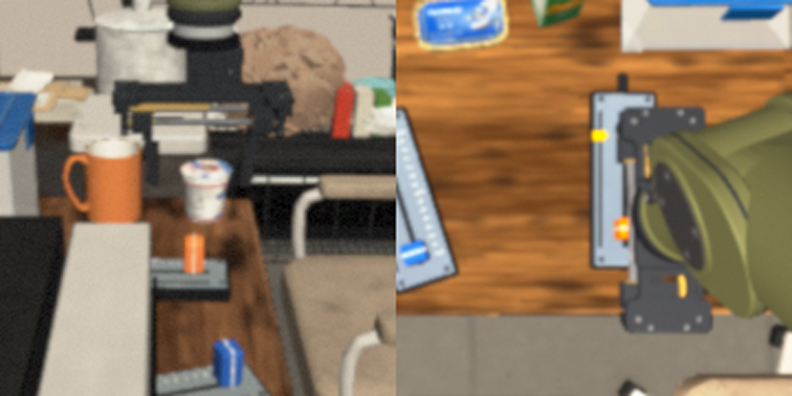

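The side crop shows the fingers at x≈150 and 245 straddling the cap at x≈194, and the top crop agrees with this. I'll descend now.

Call:
send_rows(motion=[{"x":0,"y":0,"z":2.5,"rx":0,"ry":0,"rz":0,"jaw":8.8},{"x":0,"y":0,"z":2.5,"rx":0,"ry":0,"rz":0,"jaw":8.8},{"x":0,"y":0,"z":2.5,"rx":0,"ry":0,"rz":0,"jaw":8.8},{"x":0,"y":0,"z":2.5,"rx":0,"ry":0,"rz":0,"jaw":8.8},{"x":0,"y":0,"z":0,"rx":0,"ry":0,"rz":0,"jaw":8.8}])

```text
clock: 3.4
tool_pos: [0.4552, -0.1475, 0.0488]
eef_rot: [0.707, 0.707, -0.001, -0.0]
contact_force: [0.1, -0.7, 0.3]
opening: 0.999
finger_force: 0.0
```

Call:
send_rows(motion=[{"x":0,"y":0,"z":0,"rx":0,"ry":0,"rz":0,"jaw":6},{"x":0,"y":0,"z":0,"rx":0,"ry":0,"rz":0,"jaw":5},{"x":0,"y":0,"z":0,"rx":0,"ry":0,"rz":0,"jaw":4},{"x":0,"y":0,"z":0,"rx":0,"ry":0,"rz":0,"jaw":3},{"x":0,"y":0,"z":0,"rx":0,"ry":0,"rz":0,"jaw":2}])

```text
clock: 3.9
tool_pos: [0.4556, -0.1478, 0.0503]
eef_rot: [0.708, 0.707, 0.0, 0.0]
contact_force: [0.4, 0.5, 0.7]
opening: 0.569
finger_force: 0.0
```

Call:
send_rows(motion=[{"x":0,"y":0,"z":0,"rx":0,"ry":0,"rz":0,"jaw":1.5},{"x":0,"y":0,"z":0,"rx":0,"ry":0,"rz":0,"jaw":1.5},{"x":0,"y":0,"z":0,"rx":0,"ry":0,"rz":0,"jaw":1.5},{"x":0,"y":0,"z":0,"rx":0,"ry":0,"rz":0,"jaw":1.5},{"x":0,"y":0,"z":0,"rx":0,"ry":0,"rz":0,"jaw":1.5}])

```text
clock: 4.4
tool_pos: [0.4558, -0.1475, 0.0497]
eef_rot: [0.708, 0.707, 0.0, 0.0]
contact_force: [1.5, -0.6, -0.4]
opening: 0.25
finger_force: 15.0
```

```bash
python3 -c "
from h import *
s=snap('top'); from m import meas
v=np.argwhere(meas(s)[1])[:,::-1];print(v.mean(0),onz(s,v.mean(0),.0315))
delta([.560,-.148,.05])"
```

```text
[371.02777778 161.36111111] [ 0.55977895 -0.1197772   0.0315    ]
t 4.45 pos [ 0.4558 -0.1475  0.0497] F [ 1.8  0.2 -0.4] open 0.249 | shift cm [-0.04 10.42 -0.02] turn [ 0.001 -0.    -0.001]
```

Gripped: the opening is 22 mm at 15 N. Now I'll slide it 10.4 cm along tool +y.

Call:
send_rows(motion=[{"x":0,"y":0.8,"z":0,"rx":0,"ry":0,"rz":0,"jaw":1.5},{"x":0,"y":1.2,"z":0,"rx":0,"ry":0,"rz":0,"jaw":1.5},{"x":0,"y":1.2,"z":0,"rx":0,"ry":0,"rz":0,"jaw":1.5},{"x":0,"y":1.2,"z":0,"rx":0,"ry":0,"rz":0,"jaw":1.5},{"x":0,"y":0.8,"z":0,"rx":0,"ry":0,"rz":0,"jaw":1.5}])

```text
clock: 4.95
tool_pos: [0.5074, -0.1483, 0.0497]
eef_rot: [0.708, 0.706, -0.001, -0.0]
contact_force: [-1.8, -1.4, 2.8]
opening: 0.25
finger_force: 15.0
```

Call:
send_rows(motion=[{"x":0,"y":1.0,"z":0,"rx":0,"ry":0,"rz":0,"jaw":1.5},{"x":0,"y":1.2,"z":0,"rx":0,"ry":0,"rz":0,"jaw":1.5},{"x":0,"y":1.2,"z":0,"rx":0,"ry":0,"rz":0,"jaw":1.5},{"x":0,"y":1.2,"z":0,"rx":0,"ry":0,"rz":0,"jaw":1.5},{"x":0,"y":0.6,"z":0,"rx":0,"ry":0,"rz":0,"jaw":1.5}])

```text
clock: 5.45
tool_pos: [0.56, -0.1491, 0.0497]
eef_rot: [0.708, 0.706, -0.001, 0.001]
contact_force: [-1.1, -3.2, 3.4]
opening: 0.25
finger_force: 15.0
```

```bash
python3 -c "
from h import *
s=snap('top','pics/t2.png'); a=cv2.imread('pics/t2.png')[130:230,340:440]
cv2.imwrite('pics/c2.png',cv2.resize(a,None,fx=5,fy=5,interpolation=2))
delta([.560,-.148,.05])"
```

```text
t 5.5 pos [ 0.5608 -0.1491  0.0498] F [ 0.7 -4.3  0.7] open 0.248 | shift cm [ 0.11 -0.08 -0.02] turn [ 0.001  0.002 -0.002]
```

View pics/c2.png

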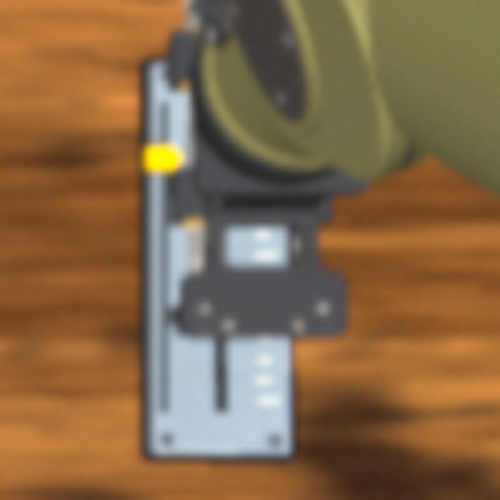

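The crop shows the gripper standing level with the pointer at crop (163,158), with the cap hidden under the wrist. I'll release, rise and check.

Call:
send_rows(motion=[{"x":0,"y":0,"z":0,"rx":0,"ry":0,"rz":0,"jaw":3},{"x":0,"y":0,"z":0,"rx":0,"ry":0,"rz":0,"jaw":4},{"x":0,"y":0,"z":0,"rx":0,"ry":0,"rz":0,"jaw":6},{"x":0,"y":0,"z":0,"rx":0,"ry":0,"rz":0,"jaw":6},{"x":0,"y":0,"z":0,"rx":0,"ry":0,"rz":0,"jaw":6}])

```text
clock: 6.0
tool_pos: [0.5592, -0.1473, 0.0497]
eef_rot: [0.707, 0.707, 0.0, -0.0]
contact_force: [0.3, -0.1, 1.1]
opening: 0.673
finger_force: 0.0
```

Call:
send_rows(motion=[{"x":0,"y":0,"z":-2,"rx":0,"ry":0,"rz":0,"jaw":6},{"x":0,"y":0,"z":-3,"rx":0,"ry":0,"rz":0,"jaw":6},{"x":0,"y":0,"z":-4,"rx":0,"ry":0,"rz":0,"jaw":6},{"x":0,"y":0,"z":-4,"rx":0,"ry":0,"rz":0,"jaw":6},{"x":0,"y":0,"z":-4,"rx":0,"ry":0,"rz":0,"jaw":6}])

```text
clock: 6.5
tool_pos: [0.5588, -0.1475, 0.2213]
eef_rot: [0.707, 0.707, -0.0, -0.0]
contact_force: [-0.0, 0.2, -0.8]
opening: 0.679
finger_force: 0.0
```

Call:
send_rows(motion=[{"x":-3,"y":-3,"z":0,"rx":0,"ry":0,"rz":0,"jaw":6},{"x":-4,"y":-3,"z":0,"rx":0,"ry":0,"rz":0,"jaw":6},{"x":-4,"y":-3,"z":0,"rx":0,"ry":0,"rz":0,"jaw":6},{"x":-4,"y":-3,"z":0,"rx":0,"ry":0,"rz":0,"jaw":6},{"x":-4,"y":-3,"z":0,"rx":0,"ry":0,"rz":0,"jaw":6}])

```text
clock: 7.0
tool_pos: [0.4076, -0.3388, 0.2199]
eef_rot: [0.707, 0.707, -0.0, 0.0]
contact_force: [-0.0, -1.1, -0.4]
opening: 0.682
finger_force: 0.0
```

```bash
python3 -c "
from h import *; from m import meas
s=snap('top','pics/t3.png'); a=cv2.imread('pics/t3.png')[130:230,340:440]
cv2.imwrite('pics/c3.png',cv2.resize(a,None,fx=5,fy=5,interpolation=2))
o,y,g=meas(s)
for m,z in((o,.066),(y,.0315)):
  v=np.argwhere(m)[:,::-1];print(v.mean(0),onz(s,v.mean(0),z))
delta([.560,-.148,.05])"
```

```text
[384.35127479 178.80453258] [ 0.51277509 -0.14512851  0.066     ]
[371.53846154 161.23076923] [ 0.56008774 -0.12101498  0.0315    ]
t 7.05 pos [ 0.3993 -0.3482  0.2189] F [-4.7 -4.7 -0.4] open 0.68 | shift cm [20.36 15.91 16.63] turn [-0.008  0.006 -0.015]
```

View pics/c3.png

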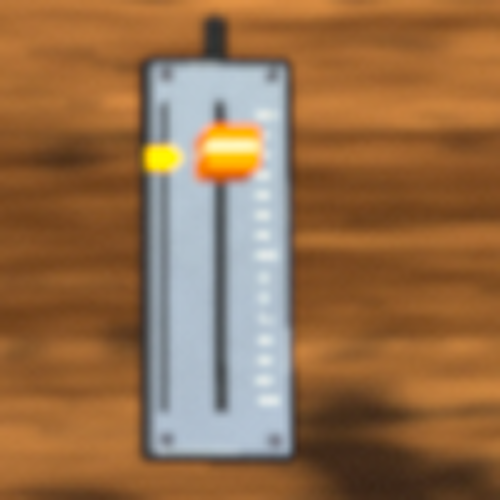

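The crop shows the cap's top line at crop (231,148), which is pixel ≈(385.8,159.3). It is about level with the pointer at (371.5,161.2), given the cap's height parallax. One numeric check, then I'll hand in.

Call:
send_rows(motion=[{"x":0,"y":0,"z":0,"rx":0,"ry":0,"rz":0,"jaw":6},{"x":0,"y":0,"z":0,"rx":0,"ry":0,"rz":0,"jaw":6},{"x":0,"y":0,"z":0,"rx":0,"ry":0,"rz":0,"jaw":6},{"x":0,"y":0,"z":0,"rx":0,"ry":0,"rz":0,"jaw":6},{"x":0,"y":0,"z":0,"rx":0,"ry":0,"rz":0,"jaw":6}])

```text
clock: 7.55
tool_pos: [0.41, -0.3364, 0.2198]
eef_rot: [0.707, 0.708, 0.0, 0.0]
contact_force: [0.3, 0.8, -0.4]
opening: 0.685
finger_force: 0.0
```

```bash
python3 -c "
from h import *
s=snap('top'); c=onz(s,(385.8,159.3),.066); p=onz(s,(371.5,161.2),.0315); print(c,p)
delta([.560,-.148,.05]); F=np.abs(get_state()['contact_force']).max(); dx=c[0]-p[0]; print(dx,F)
if abs(dx)<.005 and F<3: print(finish_job())"
```

```text
[ 0.5583518  -0.14948014  0.066     ] [ 0.56016375 -0.1209236   0.0315    ]
t 7.6 pos [ 0.4098 -0.3366  0.2198] F [-0.3 -0.1  0. ] open 0.686 | shift cm [18.85 15.03 16.98] turn [ 0.    -0.     0.001]
-0.0018119443876649655 0.30718134867153446
the job is handed in; nothing more can be done
None
```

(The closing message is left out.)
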